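# Free a jammed bottle queue and close up the row

### The job

The bottle queue tray has jammed: a stray bottle from the side lane has wedged itself beside the first bottle of the row, at the mouth of the narrow lane. Nudge the stray back into the side lane, clear of the row, then slide the pusher forward until the three bottles of the row stand closed up and snug against the end stop. Feel for the stop and press gently, as the bottles are glass; leave the pusher up against the last bottle, every bottle standing, and the things around the tray where they are.

Things in the scene. Friction and masses are not known exactly. Their poses are not given: they have to be found in the camera images.
- queue_tray: queue tray fixed on the worktop: white deck 370 x 182 mm, upper face 10 mm above the worktop. Origin at worktop height below the line of the row (tray y = 0); +x is the feed direction from pusher to end stop, +y points to the pusher's guide bar, z up. Guide rods 8 mm thick, centred 26 and topping out 30 mm above the worktop; fingertips higher than that pass over them.
- lane_mouth (a point): mouth of the narrow single-file lane, on the row's line at rod height, tray x = 80 mm. From here to the stop the rods run at tray y = +28 and -28 mm (48 mm clear). The +28 rod is straight along the whole tray; the -28 rod leads in gently from tray (70, -36) to (105, -28) mm and backwards from there flares outwards at 40 degrees to the row's line.
- flare_end (a point): on the rod's centre, end of the flare (tray x = -11, y = -104 mm); from here the rod runs straight back as the outer edge of the side lane. The side lane is the deck between this rod and the divider; a bottle there is clear of the row when its centre is more than 47 mm beside the row's line.
- divider_end (a point): on the rod's centre, front end of the divider rod between row and side lane (tray x = -12, y = -28 mm); the divider runs straight back from here. Between this point and the lane mouth, row and side lane merge.
- bottle_first: front bottle of the row, standing at the divider's front end: small sample bottle of glass, white with a screw cap, 44 mm in diameter, 82 mm tall (straight round body up to 70 mm, cap 29 mm wide), 0.08 to 0.17 kg; origin at the centre of its underside, z up. More than 18 N on any of the bottles is too much.
- bottle_second: second bottle of the row, a few mm behind the first. Same kind, size and axes as bottle_first.
- bottle_third: third and last bottle of the row, nearest the pusher. Same kind, size and axes.
- bottle_stray: the blocking bottle, same kind and size: about 31 mm ahead of the first and 34 mm to its -y side, between it and the flared rod. When the row is pushed it is pinched between them and locks within some 15 mm. The way out is back along the flared rod, tray direction (-0.77, -0.64), about 30 mm; pushed straight back it meets the first bottle.
- bottle_waiting: another such bottle waiting further back in the side lane; no part in the work, it must stay standing.
- pusher: hand pusher of the row: white V-shaped face 44 mm wide, 26 to 68 mm above the worktop. Origin at the bottom of the V, at worktop height, axes as the tray's; a bottle seated in the V has its centre 24 mm ahead of it. Slides along tray x on a guide bar against about 2 N of drag and stays where left; starts 1 to 17 mm short of the third bottle. Feeding the free row takes about 4 to 9 N.
- pusher_grip (a point): middle of the pusher's upright black grip post, 80 mm above the worktop: 18 mm in diameter (21 mm at its head and foot), from 36 to 106 mm above the worktop, 26 mm behind the pusher's origin on the row's line. It may be pushed from behind or gripped.
- stop_bracket: foot of the end stop on the deck at the lane's end (tray x = 168 mm, y = 0). A rubber-faced upright stop plate, 38 mm wide, up to 60 mm above the worktop, is clamped in its slot; the face that the first bottle must meet lies about 18 mm nearer the pusher than this point, give or take 12 mm: it is set by hand and not measured, so see or feel it. The clamp holds.
- hex_key: bystander: 72 mm hex key lying on the worktop; origin at the centre of its underside. Leave it alone.
- timer: bystander: bench timer, 65 x 65 x 21 mm lying on the worktop; origin at the centre of its underside. Leave it alone.
- notebook: bystander: notebook, 288 x 180 x 17 mm lying on the worktop; origin at the centre of its underside. Leave it alone.
- pen: bystander: pen, 143 mm lying on the worktop; origin at the centre of its underside. Leave it alone.
- calculator: bystander: calculator, 118 x 68 x 13 mm lying on the worktop; origin at the centre of its underside. Leave it alone.
- petri_dish: bystander: petri dish, 60 mm wide, 14 mm high lying on the worktop; origin at the centre of its underside. Leave it alone.
There are look-alikes about, which are no part of the job. Leave any red look-alike of the bottle_second alone. Leave any blue look-alike of the bottle_third alone.

How it is judged:
On the way, in this order (a step that is already met when the one before it is completed fails the run):
1. the stray has been brought back into the side lane, clear of the row, standing (y of bottle_stray in the frame of queue_tray between -0.085 and -0.047 m and x of bottle_stray in the frame of queue_tray between -0.13 and 0.035 m and angle between bottle_stray's own z axis and vertical below 0.12 rad), for 0.2 s.
2. the row is closed up in the lane and pressed lightly (more than 1.5 N) against the end stop (x of bottle_first in the frame of queue_tray above 0.105 m and y of bottle_first in the frame of queue_tray between -0.007 and 0.007 m and y of bottle_second in the frame of queue_tray between -0.007 and 0.007 m and y of bottle_third in the frame of queue_tray between -0.007 and 0.007 m and horizontal distance between bottle_first and bottle_second below 0.048 m and horizontal distance between bottle_second and bottle_third below 0.048 m and contact force between bottle_first and stop_bracket above 1.5 N), for 0.2 s.
At the end, for the whole second after the job is handed in: Row: three bottles within 7 mm of the lane's middle line, first beyond tray x = 105 mm at the stop, gaps under 4 mm, pusher within 6 mm of the third. Stray in the side lane, 47 to 85 mm beside the row's line, tray x below 35 mm. All five bottles upright and at rest (all of step 1 and x of bottle_first in the frame of queue_tray above 0.105 m and y of bottle_first in the frame of queue_tray between -0.007 and 0.007 m and y of bottle_second in the frame of queue_tray between -0.007 and 0.007 m and y of bottle_third in the frame of queue_tray between -0.007 and 0.007 m and horizontal distance between bottle_first and bottle_second below 0.048 m and horizontal distance between bottle_second and bottle_third below 0.048 m and x of bottle_third in the frame of pusher between 0.018 and 0.03 m and angle between each of bottle_first, bottle_second, bottle_third, bottle_waiting's own z axis and vertical below 0.12 rad and linear speed of each of bottle_first, bottle_second, bottle_third, bottle_stray, bottle_waiting below 0.01 m/s); the robot touches nothing.
It fails at once if a bottle is pressed by the fingers with more than 18 N (contact force between the fingers and bottle_first above 18 N or contact force between the fingers and bottle_second above 18 N or contact force between the fingers and bottle_third above 18 N or contact force between the fingers and bottle_stray above 18 N or contact force between the fingers and bottle_waiting above 18 N).
It fails at once if the row is pressed with more than 18 N (pusher on bottle, bottle on bottle or bottle on the stop) (contact force between pusher and bottle_third above 18 N or contact force between bottle_third and bottle_second above 18 N or contact force between bottle_second and bottle_first above 18 N or contact force between bottle_first and bottle_stray above 18 N or contact force between bottle_first and stop_bracket above 18 N).
It fails at once if a bottle is tipped over (angle between any of bottle_first, bottle_second, bottle_third, bottle_stray, bottle_waiting's own z axis and vertical above 0.45 rad).
It fails at once if a bystander is shifted by more than 20 mm (distance of any of hex_key, timer, notebook, pen, calculator, petri_dish from where it was at the start of the episode above 0.02 m).
It also fails if it takes over 43 s, if anything falls off the work surface, if the arm or the gripper's body presses on something with over 40 N, if the wrist force passes 120 N, or if a joint passes its speed limit or range.

### The arm

A 6-joint arm with a two-finger parallel gripper is mounted at the origin on a cart in front of the work surface, level with it; the furniture and walls round the work are solid. World frame = base frame: x ahead of the robot, y to its left, z up, the work surface at z = 0. Lengths are in m, angles in rad, forces in N, time in s.
With the tool pointing down it reaches from about 0.35 to 0.85 m from the base axis. Payload 8.1 kg.
Tool frame: the origin (TCP) lies midway between the tips of the shut fingers; the grasp point (between the pads) lies 19 mm behind it (ctrl.grip_point_offset is the distance from the TCP to the grasp point, in m); z points along the fingers, y is the line along which they close (so a half turn about z gives the same grasp; the last joint's range is limited). The gripper opens to 93 mm and grips with 3 to 60 N. Pads are 15 mm wide; open, the fingers measure 128 mm over their backs; the gripper's body (75 mm by 188 mm) begins 65 mm behind the grasp point.
Start: joints at [-1.34, 0.13, 1.488, -0, 1.523, -0.085], TCP at [0.186, -0.57, 0.183] pointing down, gripper open.
Joint ranges: [-2.96, 2.96], [-0.89, 2.26], [0.02, 2.5], [-1.34, 4.48], [0, 2.73], [-2.66, 2.66]. Speed limits (rad/s): [2.39, 2.39, 2.79, 3.14, 3.14, 3.14].

### API

Orientations are given as a rotation vector (axis times angle).
In Python, from station import ctrl gives the robot as it stands. Calls block until the motion is done:
- ctrl.goto(position, orientation): joint-space move of the TCP to a pose.
- ctrl.movel(position, v=0.15, rot=None, f_stop=None): straight line of the TCP; rot=None keeps the orientation; v is the mean speed in m/s. With f_stop (N) it stops when the force on the tool has changed by that much, and returns True; else False.
- ctrl.move_joints(angles): joint-space move.
- ctrl.gripper_open() and ctrl.grab(strength=None): open the fingers fully, or close them until they stop; strength is the grip in N (None keeps the last).
- ctrl.sleep(seconds).
- ctrl.solve_ik(position, orientation): joint angles nearest the present ones, or None.
- ctrl.sense(): the state.
- ctrl.read_camera(name): name is "scene" or "top"; returns the picture (400x640x3 uint8, red, green, blue); there is no depth.
- ctrl.camera_model(name): a dict with "K" (3x3 intrinsics, pixels), "eye" and "orientation" of the camera in the world. Camera axes: x right, y down, z forward; pixel columns grow to the right and rows downward; lengths in m; the calibration is good to about 2 mm. A picture is of the moment at which its call begins. camera_model takes no time and is no camera call.
A pose or a line that the arm cannot do raises ctrl.PlanningError and nothing moves.
- ctrl.finish_job(): hands the job in; it is judged then, once.
The state is a dict: "t": time; "joint_pos": joint angles; "qd": joint speeds; "effort": joint torques, N m; "position": TCP position; "tcp_rot": TCP orientation; "ft_force": force on the tool from outside, world axes, zero at the start; "wrist_torque": the same for the moment, N m; "opening": opening from 0.0 (shut) to 1.0 (fully open); "finger_force": force on a finger pad.
Only numpy, scipy, OpenCV 4.12 (cv2) and the standard library are available. Lean on these libraries where they do the work, as an engineer would, in place of code of your own. Each camera call takes 0.05 s, during which the arm holds its last target. There are 200 camera calls.

## Working session

There is one attempt and no reset: what is moved stays moved. The work goes in short steps, each a Python script; the robot and the scene stay as the last script left them, time stands still between calls to the robot, and variables do not carry over. Pictures are saved under pics/ and viewed, at most 10 in all, crops included, and the job is handed in when it is done.

```bash
mkdir -p pics; ls; python3 - <<'E'
from station import ctrl
import cv2
for n in ("top","scene"):
    im=ctrl.read_camera(n); cv2.imwrite(f"pics/{n}0.png",im[:,:,::-1]); m=ctrl.camera_model(n); print(n,m)
print(ctrl.sense())
E
```

```text
pics
top {'K': array([[437.79607064,   0.        , 310.91411917],
       [  0.        , 437.79607064, 197.67667046],
       [  0.        ,   0.        ,   1.        ]]), 'eye': array([ 0.12950116, -0.21788277,  1.61337537]), 'orientation': array([-2.43545675,  1.56015667, -0.21369772])}
scene {'K': array([[399.90603819,   0.        , 326.1573854 ],
       [  0.        , 399.90603819, 203.85052531],
       [  0.        ,   0.        ,   1.        ]]), 'eye': array([-0.62619751,  0.49977495,  0.96461147]), 'orientation': array([-1.31449349,  2.01829563, -1.05024454])}
{'t': 0.1, 'joint_pos': array([-1.34040102e+00,  1.31126625e-01,  1.48915939e+00, -2.09317588e-05,
        1.52302847e+00, -8.53920182e-02]), 'qd': array([ 1.98572690e-04, -1.62364675e-03, -1.47360413e-03, -5.27351513e-05,
        1.50342152e-03,  4.18999420e-04]), 'effort': array([ 1.89721459e-04, -5.61343718e+01, -4.93095267e+01,  7.70027633e-02,
        2.91366497e-02, -4.55204463e-05]), 'position': array([ 0.18622215, -0.56975271,  0.18187398]), 'tcp_rot': array([-3.10081864e+00, -4.93710848e-01,  2.28548982e-04]), 'ft_force': array([0.44111474, 0.41811861, 0.66717072]), 'wrist_torque': array([-0.00947058, -0.02052185, -0.0339562 ]), 'finger_force': 0.0, 'opening': 0.9955639173081967}
```

View pics/top0.png

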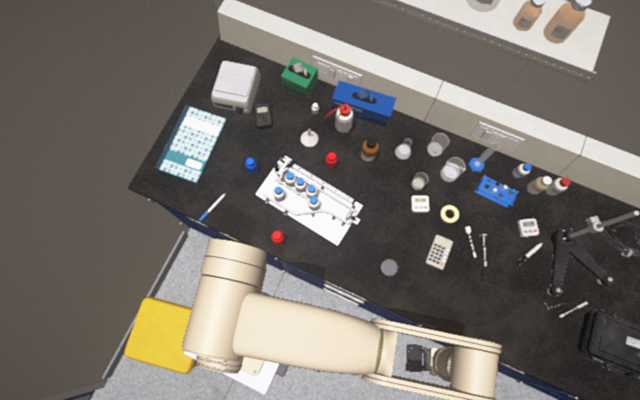

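View pics/scene0.png

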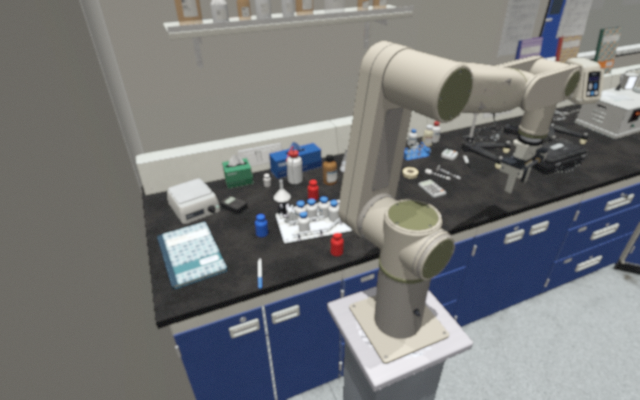

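The top view shows the white tray around (310,198), with blue-capped white bottles at about (290,178), (300,184), (311,190), (279,194) and (314,203). The look-alikes are the red ones at (331,159) and (277,237) and the blue one at (251,165). I'll enlarge the tray next.

```bash
cat > h.py <<'E'
import numpy as np, cv2
from scipy.spatial.transform import Rotation as R
from station import ctrl
def ray(n,uv,z):
    m=ctrl.camera_model(n); d=R.from_rotvec(m["orientation"]).apply(np.linalg.inv(m["K"])@[*uv,1]); e=np.array(m["eye"])
    return e+d*(z-e[2])/d[2]
def proj(n,p):
    m=ctrl.camera_model(n); q=m["K"]@R.from_rotvec(m["orientation"]).inv().apply(np.array(p)-m["eye"]); return q[:2]/q[2]
E
python3 - <<'E'
from h import *
im=cv2.imread("pics/top0.png"); c=im[148:248,245:375]
cv2.imwrite("pics/c1.png",cv2.resize(c,None,fx=6,fy=6,interpolation=cv2.INTER_CUBIC))
im2=cv2.imread("pics/scene0.png"); c=im2[185:245,250:355]
cv2.imwrite("pics/c2.png",cv2.resize(c,None,fx=7,fy=7,interpolation=cv2.INTER_CUBIC))
# blue caps
for n,i,(x0,y0,x1,y1) in (("top",im,(245,148,375,248)),("scene",im2,(250,185,355,245))):
    h=cv2.cvtColor(i,cv2.COLOR_BGR2HSV); m=cv2.inRange(h,(95,90,60),(125,255,255)); k=np.zeros_like(m);k[y0:y1,x0:x1]=m[y0:y1,x0:x1]
    N,_,s,ce=cv2.connectedComponentsWithStats(k)
    for j in range(1,N):
        if s[j,4]>5: print(n,ce[j].round(1),s[j,4],ray(n,ce[j],.082).round(4))
    h=cv2.inRange(i,(170,170,170),(255,255,255));k=np.zeros_like(m);k[y0:y1,x0:x1]=h[y0:y1,x0:x1]
    cs=max(cv2.findContours(k,0,2)[0],key=cv2.contourArea); r=cv2.minAreaRect(cs); b=cv2.boxPoints(r); print(n,r)
    for q in b: print(q.round(1), ray(n,q,.01).round(4))
E
```

```text
top [250.9 164.8] 168 [0.5518 0.2344 0.082 ]
top [289.4 175. ] 44 [0.5751 0.0866 0.082 ]
top [299.4 180.9] 44 [0.5698 0.0433 0.082 ]
top [311.  188.1] 42 [ 0.5624 -0.0071  0.082 ]
top [277.9 189.9] 39 [0.5056 0.1001 0.082 ]
top [313.  199.3] 47 [ 0.5266 -0.032   0.082 ]
top ((310.9206237792969, 200.9486083984375), (101.91604614257812, 49.33861541748047), 32.938690185546875)
[254.7 193.9] [0.4717 0.1884 0.01  ]
[281.6 152.5] [0.6676 0.1692 0.01  ]
[367.1 208. ] [ 0.5998 -0.2234  0.01  ]
[340.3 249.4] [ 0.4129 -0.1946  0.01  ]
scene [323.4 198.7] 52 [ 0.5704 -0.0114  0.082 ]
scene [310.8 201.3] 41 [0.5739 0.0408 0.082 ]
scene [333.2 201.9] 38 [ 0.5345 -0.0373  0.082 ]
scene [300.2 202.8] 52 [0.5811 0.0822 0.082 ]
scene [260.9 225.3] 293 [0.5059 0.261  0.082 ]
scene [303.2 214.3] 33 [0.5062 0.0985 0.082 ]
scene ((313.04052734375, 222.74325561523438), (29.098621368408203, 71.18476104736328), 80.53767395019531)
[275.5 214.2] [0.6445 0.1673 0.01  ]
[345.8 202.5] [ 0.6038 -0.1273  0.01  ]
[350.5 231.2] [ 0.4242 -0.0597  0.01  ]
[280.3 242.9] [0.4676 0.2058 0.01  ]
```

View pics/c1.png

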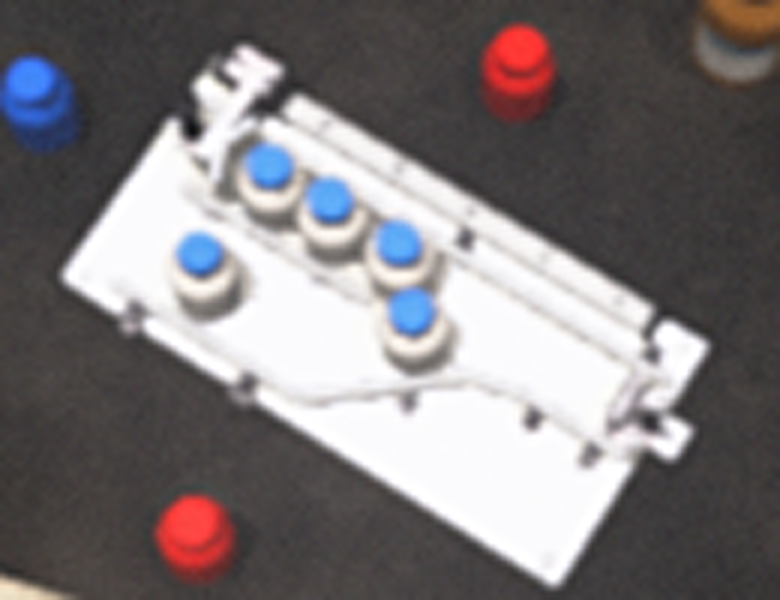

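View pics/c2.png

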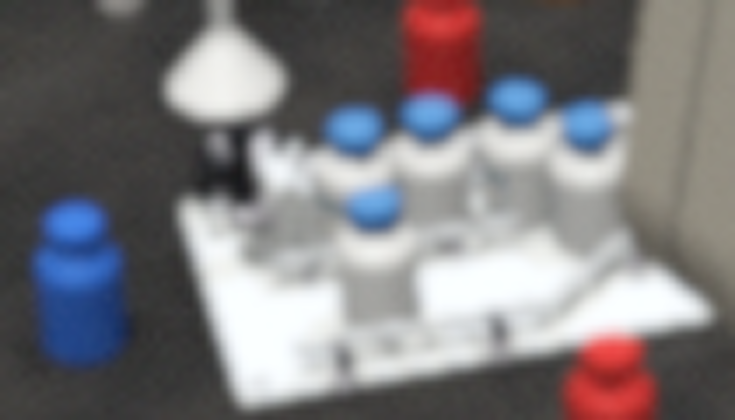

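The row is third (289,175), second (299,181) and first (311,188), with the stray at (313,199) and the waiting bottle at (278,190). All five are white with blue caps. The red and blue solid look-alikes lie off the tray and are excluded. The pusher is at the upper left of the tray and the stop at the lower right, around (352,215). Next I'll triangulate the caps and fix the tray frame.

```bash
cat >> h.py <<'E'
def tri(a,b):
    A=np.zeros((3,3));v=np.zeros(3)
    for n,uv in (("top",a),("scene",b)):
        p=ray(n,uv,0);q=ray(n,uv,.1);d=(q-p)/np.linalg.norm(q-p);M=np.eye(3)-np.outer(d,d);A+=M;v+=M@p
    return np.linalg.solve(A,v)
E
python3 - <<'E'
from h import *
T=dict(third=((289.4,175),(300.2,202.8)),second=((299.4,180.9),(310.8,201.3)),first=((311,188.1),(323.4,198.7)),stray=((313,199.3),(333.2,201.9)),waiting=((277.9,189.9),(303.2,214.3)),post=((276.7,168.8),(282.6,208.6)))
P={k:tri(*v) for k,v in T.items()}
for k in P: print(k,P[k].round(4))
cr=lambda x,y:(245+x/6-.4,148+y/6-.4)
# lower deck edge by line fit
im=cv2.imread("pics/top0.png",0)
pts=[]
for c in range(258,336):
    col=im[:,c].astype(float); r0=int(194.3+(c-255.3)*51.7/82.2)
    seg=col[r0-4:r0+6]; j=int(np.argmin(np.diff(seg))); pts.append(ray("top",(c,r0-4+j+.5),.01)[:2])
pts=np.array(pts);vx,vy,x0,y0=cv2.fitLine(pts.astype(np.float32),cv2.DIST_HUBER,0,.01,.01).ravel()
ex=np.array([vx,vy]); ex*=-np.sign(ex[1]); print("edge dir",ex, np.degrees(np.arctan2(ex[1],ex[0])))
ey=np.array([-ex[1],ex[0]])
f=P["first"][:2]
rel=lambda p:((p[:2]-f)@ex*1e3,(p[:2]-f)@ey*1e3)
for k in P: print(k,np.round(rel(P[k]),1))
print("edge y",rel(np.array([x0,y0])))
for n,q,z in (("cornerL",(62,278),.01),("cornerR",(555,588),.01),("flare_end",(310,402),.028),("rod lane -28",(480,378),.028),("rod -28 far",(585,440),.028),("rod+28 a",(270,122),.03),("rod+28 b",(635,348),.03),("stop plate",(625,395),.06)):
    print(n,np.round(rel(ray("top",cr(*q),z)),1))
E
```

```text
third [0.5732 0.0851 0.0881]
second [0.5687 0.0426 0.0859]
first [ 0.5608 -0.0078  0.0889]
stray [ 0.5247 -0.0327  0.0897]
waiting [0.5049 0.0993 0.0834]
post [0.5844 0.1479 0.0693]
edge dir [-0.13675362 -0.9906051 ] -97.86003
third [-93.7  -0.4]
second [-51.   1.]
first [0. 0.]
stray [ 29.6 -32.4]
waiting [-98.4 -70. ]
post [-157.5    2.1]
edge y (np.float64(35.22033211137078), np.float64(-115.39378174324031))
cornerL [-181.6 -114.7]
cornerR [ 188.1 -115.4]
flare_end [  -0.6 -101.2]
rod lane -28 [ 80.3 -31.3]
rod -28 far [156.1 -29.9]
rod+28 a [-122.9   39.3]
rod+28 b [151.8  36.6]
stop plate [164.2  -0.3]
```

```bash
cat >> h.py <<'E'
ex=np.array([-0.13675,-0.9906,0]); ey=np.array([.9906,-.13675,0])
F=np.array([.5608,-.0078,0])            # first bottle at the start
W=lambda x,y,z: F+ex*x/1e3+ey*y/1e3+np.array([0,0,z])   # rel. to first, mm
def orient(close):
    best=None
    for s in (1,-1):
        y=s*close/np.linalg.norm(close); z=np.array([0,0,-1.]); r=R.from_matrix(np.c_[np.cross(y,z),y,z]).as_rotvec()
        yield r
def pick(p,close):
    c=[(abs(q[5]),r) for r in orient(close) for q in [ctrl.solve_ik(p,r)] if q is not None]
    return min(c,key=lambda t:t[0])[1]
E
python3 - <<'E'
from h import *
u=.77*ex+.64*ey
up=W(29.6,-32.4,.16); r=pick(up,u); print(ctrl.solve_ik(up,r))
ctrl.goto(up,r); print(ctrl.sense()["t"])
dn=up.copy();dn[2]=.040
print(ctrl.movel(dn,v=.1,f_stop=6)); s=ctrl.sense(); print(s["t"],s["position"],s["ft_force"])
ctrl.grab(4); s=ctrl.sense(); print(s["t"],s["opening"]*93,s["finger_force"],s["ft_force"])
E
```

```text
[-1.59782350e-01 -5.96310998e-02  1.72445656e+00 -4.44089210e-16
  1.47676720e+00  8.54735081e-01]
2.3667
False
3.7167 [ 0.52540967 -0.03279698  0.04088311] [-0.10508394  0.33273919  0.86121762]
4.725 28.87000389606646 3.999991938471794 [-0.52216157 -1.17176099 -0.33456167]
```

```bash
python3 - <<'E'
from h import *
a=ctrl.read_camera("top")[:,:,::-1][150:230,255:355]; b=ctrl.read_camera("scene")[:,:,::-1][160:240,275:375]
cv2.imwrite("pics/g1.png",np.hstack([cv2.resize(x,(400,320),interpolation=cv2.INTER_CUBIC) for x in (a,b)]))
E
```

```text
(no output)
```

View pics/g1.png

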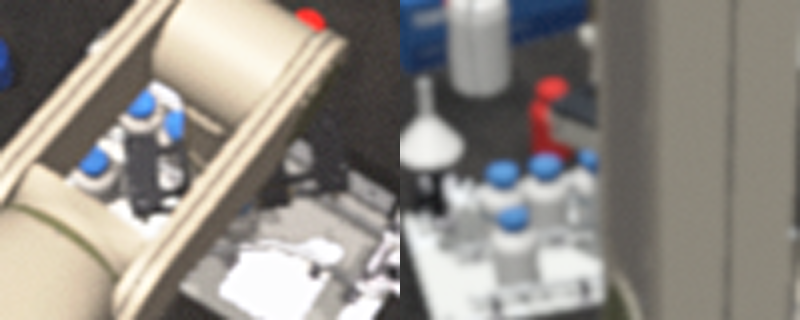

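The arm hides the stray. The finger force (4 N) and the small wrist force say it is held, so I'll drag it back under a force guard and then check.

```bash
python3 - <<'E'
from h import *
u=.77*ex+.64*ey
s=ctrl.sense(); p=s["position"].copy()
print(ctrl.movel(p-.046*u,v=.05,f_stop=7)); s=ctrl.sense(); print(s["t"],s["position"],s["ft_force"],s["opening"],s["finger_force"])
ctrl.gripper_open(); p=ctrl.sense()["position"].copy(); p[2]=.17; ctrl.movel(p,v=.2)
print(ctrl.sense()["t"])
# travel above the spot behind the post
up=W(-200,0,.17); r=pick(up,ey); ctrl.goto(up,r); ctrl.grab(4); s=ctrl.sense(); print(s["t"],s["position"],s["joint_pos"],s["opening"])
a=ctrl.read_camera("top")[:,:,::-1][148:248,245:375]; b=ctrl.read_camera("scene")[:,:,::-1][160:250,250:367]
cv2.imwrite("pics/g2.png",np.hstack([cv2.resize(x,(400,308),interpolation=cv2.INTER_CUBIC) for x in (a,b)]))
E
```

```text
False
5.9 [0.50033207 0.00642907 0.03997841] [-0.56060975  0.84921897  0.12466012] 0.31054161106426703 3.9999673515558243
7.8167
10.1 [0.5881489  0.19032429 0.17001488] [ 2.30056429e-01  1.84904168e-01  1.45129494e+00 -1.72729884e-05
  1.50538730e+00  3.67237415e-01] 0.0033372590446384405
```

View pics/g2.png

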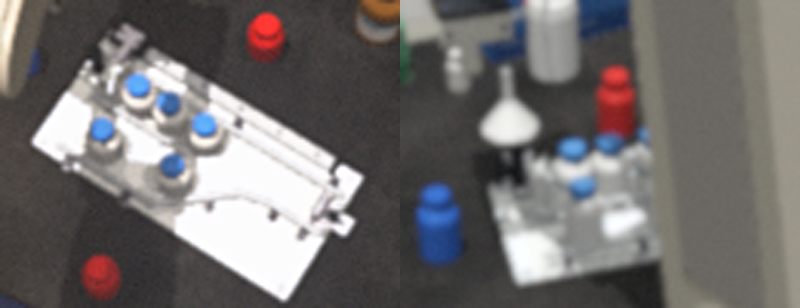

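The stray now stands well back in the side lane at crop (173,165), i.e. top (301,201), and the row is undisturbed. Next I'll push the post from behind.

```bash
python3 - <<'E'
from h import *
p=ray("top",(301.2,201.4),.088); d=p-F; print("stray rel first",d@ex*1e3,d@ey*1e3)
p=W(-200,1,.068); print(ctrl.movel(p,v=.12,f_stop=6)); 
p=W(-168,1,.068)
b=ctrl.sense()["ft_force"]
hit=ctrl.movel(p,v=.03,f_stop=2); s=ctrl.sense(); x=lambda s:((s["position"]-F)@ex*1e3,-(s["ft_force"]-b)@ex)
print(hit,s["t"],x(s),(s["ft_force"]-b).round(2))
E
```

```text
stray rel first -2.354162814881284 -61.62841485745516
False
True 12.0667 (np.float64(-171.89486896087223), np.float64(-0.3874513580046774)) [-0.12 -0.37  0.1 ]
```

```bash
cat > push.py <<'E'
from h import *
import sys
B=np.load("b.npy") if len(sys.argv)>1 else None
E
python3 - <<'E'
from h import *
b=np.array(ctrl.sense()["ft_force"])
x=lambda s:(round((s["position"]-F)@ex*1e3,1),round(-(s["ft_force"]-b)@ex,2))
for t in (-150,-125,-100,-75,-48):
    hit=ctrl.movel(W(t,1,.068),v=.035,f_stop=12); s=ctrl.sense(); print(hit,s["t"],x(s),(s["ft_force"]-b).round(1))
    if hit: break
E
```

```text
False 12.85 (np.float64(-149.5), np.float64(1.45)) [-1.2  1.6 -0.6]
False 13.7167 (np.float64(-125.6), np.float64(3.87)) [-1.4  4.1  4.8]
False 14.5833 (np.float64(-100.5), np.float64(2.0)) [-1.3  2.2  6.3]
False 15.45 (np.float64(-75.5), np.float64(3.6)) [-0.4  3.7  5.6]
False 16.375 (np.float64(-48.4), np.float64(4.36)) [-0.5  4.5  5.3]
```

```bash
python3 - <<'E'
from h import *
x=lambda s:(round((s["position"]-F)@ex*1e3,1),round(-(s["ft_force"])@ex,2))
print(x(ctrl.sense()))
hit=ctrl.movel(W(5,1,.068),v=.012,f_stop=5); s=ctrl.sense(); print(hit,s["t"],x(s),s["ft_force"].round(1))
for _ in range(3): ctrl.sleep(.15); s=ctrl.sense(); print(s["t"],x(s))
a=ctrl.read_camera("top")[:,:,::-1]; cv2.imwrite("pics/top3.png",a); a=a[148:248,245:375]
cv2.imwrite("pics/g3.png",cv2.resize(a,None,fx=6,fy=6,interpolation=cv2.INTER_CUBIC))
E
```

```text
(np.float64(-48.4), np.float64(4.95))
True 19.3417 (np.float64(-9.0), np.float64(0.64)) [-0.1  0.6  4.9]
19.4917 (np.float64(-9.0), np.float64(1.39))
19.6417 (np.float64(-9.0), np.float64(0.37))
19.7917 (np.float64(-9.0), np.float64(0.99))
```

View pics/g3.png

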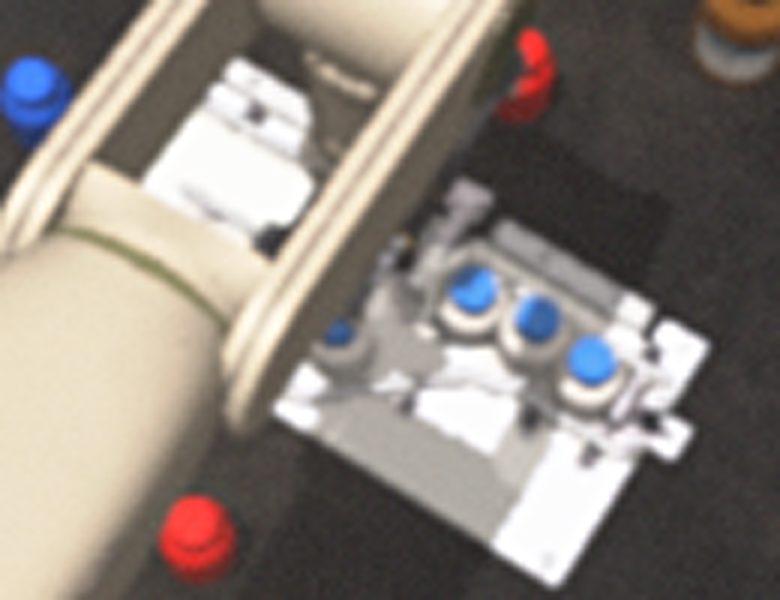

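The row is closed up close to the stop: caps at (473,290), (537,318) and (592,360) in the crop, plate at about (628,393). The force relaxed after the stop, so I'll feel further in small steps.

```bash
python3 - <<'E'
from h import *
x=lambda s:(round((s["position"]-F)@ex*1e3,2),round(-(s["ft_force"])@ex,2))
i=cv2.imread("pics/top3.png"); m=cv2.inRange(cv2.cvtColor(i,cv2.COLOR_BGR2HSV),(95,90,60),(125,255,255)); m[:,:315]=0;m[:,350:]=0;m[:185]=0;m[225:]=0
N,_,st,ce=cv2.connectedComponentsWithStats(m)
for j in range(1,N):
    if st[j,4]>10: d=ray("top",ce[j],.088)-F; print("bottle",round(d@ex*1e3,1),round(d@ey*1e3,1))
p=W(0,1,0)
t=x(ctrl.sense())[0]
for k in range(14):
    t+=.7; hit=ctrl.movel(W(t,1,.068),v=.01,f_stop=7); s=ctrl.sense(); ctrl.sleep(.05); s2=ctrl.sense(); print(hit,s["t"],x(s),x(s2))
    if hit or x(s2)[1]>9: break
E
```

```text
bottle 54.4 -1.0
bottle 96.7 4.6
bottle 137.9 0.1
True 20.0583 (np.float64(-9.05), np.float64(0.48)) (np.float64(-9.05), np.float64(1.75))
```

```bash
cat > feel.py <<'E'
from h import *
x=lambda s:((s["position"]-F)@ex*1e3,-(s["ft_force"])@ex)
def f(n=4):
    v=[]
    for _ in range(n): ctrl.sleep(.02); v.append(x(ctrl.sense()))
    return np.mean(v,axis=0).round(2)
E
python3 - <<'E'
from feel import *
print(f()); q=ctrl.sense()["position"].copy(); q0=q.copy()
for k in range(20):
    q=q+ex*.00015; ctrl.movel(q,v=.01); r=f(); print(round(ctrl.sense()["t"],2),round((q-q0)@ex*1e3,2),r)
    if r[1]>9.5: break
E
```

```text
[-9.04  1.2 ]
20.49 0.15 [-8.65  0.08]
20.81 0.3 [-8.68  0.19]
21.12 0.45 [-8.64  1.27]
21.44 0.6 [-8.58  1.63]
21.76 0.75 [-8.52  2.75]
22.07 0.9 [-8.46  3.3 ]
22.39 1.05 [-8.37  3.62]
22.71 1.2 [-8.27  3.59]
23.02 1.35 [-8.16  3.75]
23.34 1.5 [-8.07  4.32]
23.66 1.65 [-7.94  4.  ]
23.98 1.8 [-7.83  4.33]
24.29 1.95 [-7.69  4.14]
24.61 2.1 [-7.57  4.3 ]
24.93 2.25 [-7.41  4.2 ]
25.24 2.4 [-7.3   4.42]
25.56 2.55 [-7.16  4.81]
25.88 2.7 [-7.04  4.92]
26.19 2.85 [-6.75  4.43]
26.51 3.0 [-6.61  4.18]
```

```bash
python3 - <<'E'
from feel import *
q=ctrl.sense()["position"].copy()+ex*.0004; q0=q.copy()
for k in range(24):
    ctrl.movel(q,v=.02); r=f(2); print(round(ctrl.sense()["t"],2),round((q-q0)@ex*1e3,2),r)
    if r[1]>7.2: break
    q=q+ex*.0004
E
```

```text
26.79 0.0 [-6.53  3.06]
27.07 0.4 [-6.06  3.7 ]
27.36 0.8 [-5.68  3.27]
27.64 1.2 [-5.28  3.77]
27.93 1.6 [-4.87  3.78]
28.21 2.0 [-4.48  3.74]
28.49 2.4 [-4.07  3.81]
28.77 2.8 [-3.67  3.33]
29.06 3.2 [-3.28  4.09]
29.34 3.6 [-2.87  3.43]
29.62 4.0 [-2.46  3.69]
29.91 4.4 [-2.05  3.28]
30.19 4.8 [-1.65  3.39]
30.48 5.2 [-1.26  3.47]
30.76 5.6 [-0.86  3.38]
31.04 6.0 [-0.48  3.78]
31.32 6.4 [-0.07  3.54]
31.61 6.8 [0.33 3.72]
31.89 7.2 [0.72 3.58]
32.17 7.6 [1.12 3.34]
32.46 8.0 [1.52 3.69]
32.74 8.4 [1.96 3.49]
33.02 8.8 [2.34 3.8 ]
33.31 9.2 [2.76 3.57]
```

```bash
python3 - <<'E'
from feel import *
a=ctrl.read_camera("top")[:,:,::-1]; cv2.imwrite("pics/top4.png",a); i=np.ascontiguousarray(a)
m=cv2.inRange(cv2.cvtColor(i,cv2.COLOR_BGR2HSV),(95,90,60),(125,255,255)); m[:,:315]=0;m[:,355:]=0;m[:185]=0;m[225:]=0
N,_,st,ce=cv2.connectedComponentsWithStats(m)
for j in range(1,N):
    if st[j,4]>10: d=ray("top",ce[j],.088)-F; print("bottle",ce[j].round(1),round(d@ex*1e3,1),round(d@ey*1e3,1))
cv2.imwrite("pics/g4.png",cv2.resize(i[173:233,300:375],None,fx=9,fy=9,interpolation=cv2.INTER_CUBIC))
s=ctrl.sense();print(s["position"],s["ft_force"],s["t"])
E
```

```text
bottle [323.3 196. ] 54.4 -1.4
bottle [334.1 200.5] 96.1 5.4
bottle [343.2 207.8] 138.4 -0.4
[ 0.5625751  -0.01079616  0.06999101] [0.14646033 3.14977325 5.69595361] 33.3583
```

View pics/g4.png

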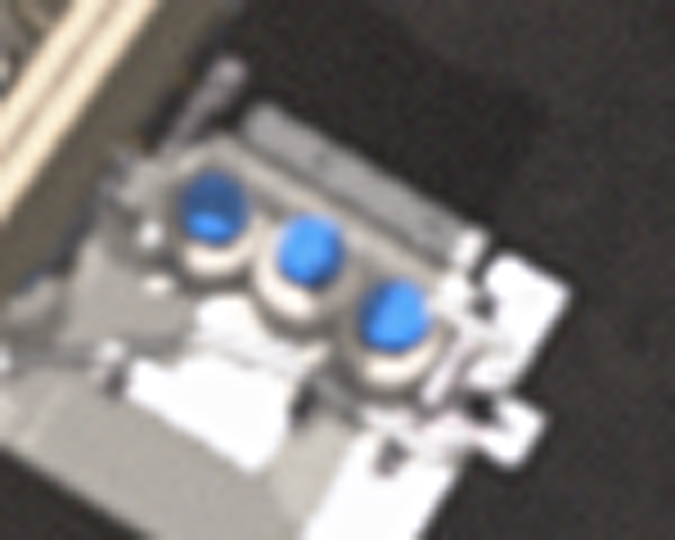

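The caps haven't moved since the last picture, so the row is at the stop. The closed fingers have wedged open around the post, and the 4 N grip gave way. I'll clamp the post firmly, press in small steps, hold, loosen the grip and lift straight off, because opening fully would hit the stray.

```bash
python3 - <<'E'
from feel import *
s=ctrl.sense(); print(s["opening"],s["finger_force"])
ctrl.grab(20); s=ctrl.sense(); print(s["t"],s["opening"],f(2))
q=s["position"].copy(); P=[]
for k in range(14):
    q=q+ex*.0004; ctrl.movel(q,v=.02); r=f(2); t=ctrl.sense()["t"]; print(round(t,2),r)
    if r[1]>9 or t>38.5: break
ctrl.sleep(.3); print(f(2))
E
```

```text
0.0032004856194589753 2.622891775545213
33.575 0.002685788609577336 [2.75 3.74]
33.89 [2.93 3.92]
34.17 [3.37 3.62]
34.46 [3.76 3.19]
34.74 [4.17 3.52]
35.02 [4.56 4.07]
35.31 [5.   3.55]
35.59 [5.38 3.26]
35.88 [5.78 3.05]
36.16 [6.21 3.62]
36.44 [6.59 3.57]
36.73 [7.05 3.91]
37.01 [7.58 3.8 ]
37.29 [8.01 3.39]
37.58 [8.5  2.29]
[8.45 1.73]
```

```bash
python3 - <<'E'
from h import *
a=ctrl.read_camera("top")[:,:,::-1]; b=ctrl.read_camera("scene")[:,:,::-1]
print([proj("top",W(4.4,0,z)).round(0) for z in (.036,.106)],[proj("scene",W(4.4,0,z)).round(0) for z in (.036,.106)])
s=ctrl.sense(); print(s["t"],proj("top",s["position"]),proj("scene",s["position"]),s["position"],s["tcp_rot"])
i=np.ascontiguousarray(a);m=cv2.inRange(cv2.cvtColor(i,cv2.COLOR_BGR2HSV),(95,90,60),(125,255,255)); m[:,:290]=0;m[:,355:]=0;m[:185]=0;m[225:]=0
N,_,st,ce=cv2.connectedComponentsWithStats(m)
for j in range(1,N):
    if st[j,4]>10: d=ray("top",ce[j],.088)-F; print("bottle",ce[j].round(1),round(d@ex*1e3,1),round(d@ey*1e3,1))
cv2.imwrite("pics/top5.png",a);cv2.imwrite("pics/scene5.png",b)
cv2.imwrite("pics/g5.png",np.hstack([cv2.resize(x,(400,320),interpolation=cv2.INTER_CUBIC) for x in (a[165:229,285:365],b[160:240,275:375])]))
E
```

```text
[array([312., 193.]), array([312., 187.])] [array([325., 210.]), array([325., 195.])]
38.0083 [313.20921852 190.20325525] [325.50802611 202.0868758 ] [ 0.5617932  -0.01648427  0.0699654 ] [-2.36650094 -2.06327571 -0.00653011]
bottle [323.2 195.8] 53.6 -1.1
bottle [334.1 200.5] 96.3 5.4
bottle [343.3 207.9] 138.8 -0.3
```

View pics/g5.png

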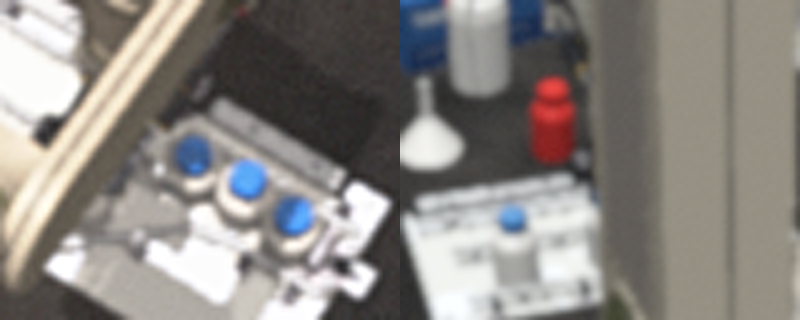

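```bash
python3 - <<'E'
from h import *
for n,q in (("g4 top",(325.5,180.2)),("g4 base",(319.4,188)),("c1 top",(286.7,157.5)),("c1 left",(278,162)),("c1 black",(276.3,168.4)),("c1 V",(281,172))):
    for z in (.04,.07,.1):
        d=ray("top",q,z)-F; print(n,z,round(d@ex*1e3),round(d@ey*1e3))
print(ctrl.solve_ik(W(-26,15,.075),ctrl.sense()["tcp_rot"]))
E
```

```text
g4 top 0.04 21 68
g4 top 0.07 26 59
g4 top 0.1 31 51
g4 base 0.04 18 30
g4 base 0.07 23 22
g4 base 0.1 28 13
c1 top 0.04 -153 66
c1 top 0.07 -145 57
c1 top 0.1 -137 48
c1 left 0.04 -171 33
c1 left 0.07 -163 25
c1 left 0.1 -155 16
c1 black 0.04 -162 8
c1 black 0.07 -154 0
c1 black 0.1 -146 -8
c1 V 0.04 -139 5
c1 V 0.07 -131 -3
c1 V 0.1 -124 -10
[-0.06410535  0.14885685  1.66861539  0.00443602  1.32252846  0.07149797]
```

```bash
python3 - <<'E'
from h import *
t=[cv2.imread(f"pics/{n}.png")[168:208,298:338] for n in ("top3","top5")]
o=[cv2.resize(x,(400,400),interpolation=cv2.INTER_CUBIC) for x in t]
o=[np.clip(x.astype(float)*1.5,0,255).astype(np.uint8) for x in o]
for z in (.04,.09):
  print(z,[ (((proj("top",W(a,b,z))-[298,168])*10).round()) for a,b in ((4.4,0),(16,57))])
cv2.imwrite("pics/g6.png",np.hstack(o))
E
```

```text
0.04 [array([140., 245.]), array([247., 139.])]
0.09 [array([139., 205.]), array([250.,  96.])]
```

View pics/g6.png

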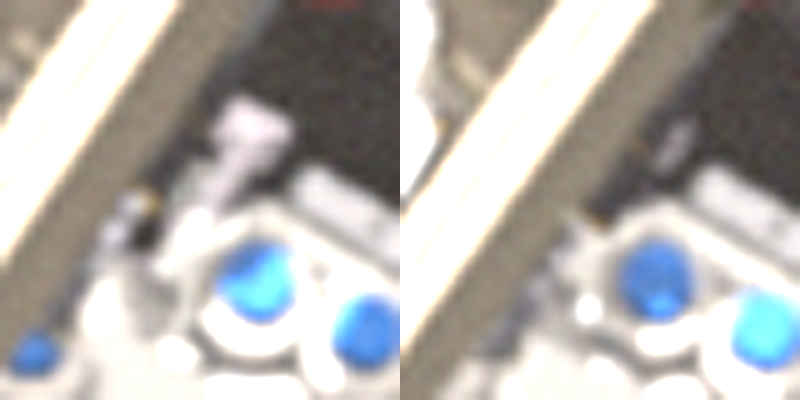

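Picture top3 (left) shows the pusher's arm exactly where a seated pusher should be, and in top5 its end hasn't moved. So the pusher is up against the row at the stop, and the post slipped between the two fingers. I'll lift, go back behind the post, shift sideways so one finger's face meets it, press, back off and hand in.

```bash
python3 - <<'E'
from feel import *
p=ctrl.sense()["position"].copy(); p[2]=.117; ctrl.movel(p,v=.2)
ctrl.movel(W(-27,15,.117),v=.22); ctrl.movel(W(-27,15,.078),v=.2,f_stop=8)
b=f(1)[1]; print(ctrl.sense()["t"],f(1))
hit=ctrl.movel(W(2,15,.078),v=.04,f_stop=6); r=f(1); print(hit,ctrl.sense()["t"],r,b)
if hit:
    q=ctrl.sense()["position"].copy()
    for k in range(8):
        q=q+ex*.0005; ctrl.movel(q,v=.03); r=f(1); t=ctrl.sense()["t"]; print(round(t,2),r)
        if r[1]-b>7.5 or t>41: break
E
```

```text
39.075 [-26.37   0.7 ]
False 39.9833 [1.89 0.58] -0.31
```

```bash
python3 - <<'E'
from feel import *
b=f(1)[1]
hit=ctrl.movel(W(19,15,.078),v=.05,f_stop=6); s=ctrl.sense(); print(hit,s["t"],x(s),b,s["ft_force"])
q=s["position"].copy()
if hit:
    while ctrl.sense()["t"]<41.15:
        q=q+ex*.0006; ctrl.movel(q,v=.03); r=f(1); print(round(ctrl.sense()["t"],2),r)
        if r[1]-b>7.5: break
    ctrl.sleep(.2); print(f(1))
ctrl.movel(ctrl.sense()["position"]-ex*.012,v=.15)
print(ctrl.sense()["t"]); print(ctrl.finish_job()); print(ctrl.sense()["t"])
E
```

```text
False 40.4917 (np.float64(19.34216871098427), np.float64(-0.46454857099364155)) 0.58 [ 0.17101067 -0.49256439  0.04602115]
40.7417
the job is handed in; nothing more can be done
None
the job is handed in; nothing more can be done
```

I handed the job in at 40.7 s, but I doubt it passes. The stray is back in the side lane, about 62 mm off the row's line. In the last picture the row stands closed up near the end stop. I couldn't confirm the press of more than 1.5 N at the stop: after first contact the fingers slid past the pusher's post, and the second push met nothing. I also couldn't see whether the pusher still sits against the third bottle.

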